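# Weigh a dye bottle on the beam balance

### The job

See how much is left in the small dye bottle with the blue band on its label: pick it out from the other two, stand it gently on the pan of the beam balance and let go. Then nudge the brass poise by its knob along the notched beam with light pushes of a fingertip, never gripping or forcing it, until the pointer comes to rest inside the green band of the scale with your hand off the balance. Leave the other bottles, the cups and the beaker where they are.

Things in the scene. Friction and masses are not known exactly. Their poses are not given: they have to be found in the camera images.
- balance: Beam balance, grey cast base 415 mm long (y), 130 mm wide, 17 mm high; fixed. Origin on the table under the fulcrum. Local x points away from the operator's side, y along the beam to the pan (left), -y to the notched bar and scale (right). The scale post at the right end is 112 mm high, 245 mm from the fulcrum.
- fulcrum (a point): Point on the fulcrum axis (along the balance's x), 115 mm above the table; the grey yoke round it is 118 mm high. A push on the knob passes below it: pushing the poise towards the fulcrum holds the beam at its lower stop (pointer down), pushing it outwards holds it at the upper stop. So the pointer can be read only when nothing touches the balance.
- beam: Tilting aluminium beam; origin on the fulcrum axis. The notched bar, 8 mm wide and 14 mm high, runs to local -y, its centre 50 mm below the fulcrum axis, 3 mm teeth on its upper edge. Swings 0.08 rad each way from level; damped, at rest about 1.5 s after it is let go. Delicate: no push of the hand on beam, poise or pan may pass 12 N (4 to 6 N moves the poise).
- notch_zero (a point): Zero notch, in the bar's centre line 30 mm right of the fulcrum. From here 21 notches follow, 8 mm apart, outwards along local -y; each is worth 5 g, the last (160 mm out) 100 g. With an empty pan the beam balances with the poise here.
- poise: Brass poise, 60 g, sliding only along the notched bar: block 23 x 20 mm with an upright round knob on top, 12 mm thick, 30 mm tall. Origin in the bar's centre line, 24.5 mm below the knob's foot; y along the beam to the fulcrum. A sprung pawl clicks into the notches: 4 to 6 N pushes it over a tooth, then it pulls itself central in the next. Starts near the outer end, too heavy for the bottle.
- knob_top (a point): Centre of the top of the poise's knob (54.5 mm above the poise's origin).
- pan_mid (a point): Centre of the upper face of the pan's floor. Round steel dish, 80 mm across, rim 4 mm above the floor and 92 mm across, 96 mm left of the fulcrum. Always level; moves 8 mm up and down with the beam (130 mm above the table when level). Starts at its upper stop and gives way under about 1 N; at its lower stop it is hard. Setting down a bottle on it may not pass 8 N.
- pointer_tip (a point): Tip of the red pointer at the right end of the beam, 245 mm from the fulcrum. It moves 20 mm up and down from the scale's middle to its stops; when free and off the stops, one notch of the poise moves it 8.7 mm. Moving the poise towards the fulcrum raises it.
- scale_mid (a point): Middle of the green band on the white scale at the right end of the balance, level with the pointer tip when the beam is level. The band reaches 6 mm above and 6 mm below it.
- bottle_blue: Brown dye bottle with white cap and a blue band on its label, 28 mm across, 65 mm high (body to 50 mm, cap 20 mm across above); closed. Weighs somewhere between 38 and 72 g. Origin in the centre of its underside, z along it. It stands upright on the table in one of three places, to the left of the balance.
- bottle_red: Bystander: the same bottle with a red band. Origin in the centre of its underside.
- bottle_violet: Bystander: the same bottle with a violet band. Origin in the centre of its underside.
- cup_pink: Bystander: plastic cup with a little pink in it, 75 mm across, 88 mm high, in front of the balance. Origin in the centre of its underside.
- cup_empty: Bystander: empty plastic cup, 74 mm across, 88 mm high, behind the balance. Origin in the centre of its underside.
- cup_full: Bystander: plastic cup half full of pink, 73 mm across, 88 mm high, behind the balance. Origin in the centre of its underside.
- beaker: Bystander: glass beaker, 83 mm across, 96 mm high, at the back right. Origin in the centre of its underside.

How it is judged:
By the outcome, as a careful person would: the job done as asked, in the order asked, and still so for the second after the job is handed in, with the robot touching nothing.
It also fails if it takes over 72 s, if anything falls off the work surface, if the arm or the gripper's body presses on something with over 40 N, if the wrist force passes 120 N, or if a joint passes its speed limit or range.

### The arm

A 6-joint arm with a two-finger parallel gripper is mounted at the origin on a cart in front of the work surface, level with it; the furniture and walls round the work are solid. World frame = base frame: x ahead of the robot, y to its left, z up, the work surface at z = 0. Lengths are in m, angles in degrees, forces in N, time in s.
With the tool pointing down it reaches from about 0.3 to 0.75 m from the base axis. Payload 8.5 kg.
Tool frame: the origin (TCP) lies at the very end of the fingers, on their centre line; the grasp point (between the pads) lies 19 mm behind it; z points along the fingers, y is the line along which they close (so a half turn about z gives the same grasp; the last joint's range is limited). The gripper opens to 85 mm and grips with 20 to 120 N. Pads are 22 mm wide; open, the fingers measure 114 mm over their backs; the gripper's body (76 mm by 85 mm) begins 54 mm behind the grasp point. The pads swing forward as they close: fully open they stand 13 mm farther back than shut.
Start: joints at [61.06, 21.807, 74.336, -0, 83.858, -12.336], TCP at [0.157, 0.527, 0.231] pointing down, gripper open.
Joint ranges: [-178.18, 178.18], [-50.72, 133.34], [12.68, 142.11], [-81.47, 261.47], [9.98, 163.14], [-165.26, 165.26]. Speed limits (degrees/s): [136.94, 136.94, 180, 180, 180, 180].

### API

Orientations are given as a 3x3 rotation matrix whose columns are the frame's x, y, z axes.
In Python, from rig import env, optics, spotter gives the robot as it stands.
- The arm moves only by the shell command python3 -m crank 'ROWS' [FORCE]. ROWS is JSON, one flat list of numbers, 5 for each row, row after row: the finger opening in cm, from 0 to 8.54, then the shift along the tool's x, y, z in cm, then the turn about the tool's z in rad. A call has exactly 8 rows; each row shifts and turns the commanded pose from where the row before left it, along the tool's axes as they then stand; what a row does not reach is not made up. A row lasts 1/12 s, in which the tool goes at most 41.7 mm and 7.16 degrees, less where a joint would pass 70% of its speed; a pose out of reach is approached as far as the arm can. A call is refused whole if a number of a shift passes 4.17 or a number of a turn 0.125, either way. A call with a gripper value outside its range is refused whole. The fingers move at their own pace and stop on an object; FORCE is the grip in N (left out, the last holds). Time passes only in rows, so rows that do not move let the fingers close, or fill a call up. It gives the time, the measured TCP pose, the force, the opening and the grip force at its end, in the units of the state.
- env.observe(): the state, without advancing time (a new reading comes with each control period).
- optics.get_image(name): name is "scene" or "side" or "wrist"; returns a dict with "color" (420x560x3 uint8, red, green, blue), "intrinsics" (3x3 intrinsics, pixels), "distortion" ([k1, k2, p1, p2, k3] as OpenCV has them; the pictures are not rectified), "pose" (4x4, takes a point from camera to world coordinates). Camera axes: x right, y up, looking along -z (the intrinsics and any distortion apply to the point x, -y, -z); pixel columns grow to the right and rows downward; lengths in m; the calibration is good to about 2 mm. A picture is of the moment at which its call begins. There is no depth.
- env.close_job(): hands the job in; it is judged then, once.
Trained networks look in a picture, given as the dict that the camera call returned (one of the last four; its "shot" number tells which), for a name from the list of things; names that differ only in an ending like _2 or _b are one class to them, and where a whole thing is asked for, a point or a joint stands for the part that bears it (a point fixed in the world has none). Each returns a list of dicts, best first, with "score" (0 to 1); they miss things now and then, are a little off and sometimes report something else, mostly with a low value. They report only what shows in the picture. A call takes as long as a camera call.
- spotter.look_for(picture, query): "at" ([column, row] as shares, 0 to 1, of the picture: columns of its width, rows of its height, amid what is visible of it).
The state is a dict: "time_s": time; "q": joint angles; "qvel": joint speeds; "joint_efforts": joint torques, N m; "position": TCP position; "tool_rot": TCP orientation; "ft_force": force on the tool from outside, world axes, zero at the start; "wrist_torque": the same for the moment, N m; "grip_width": finger opening in m; "gripper_force": force on a finger pad.
Only numpy, scipy, OpenCV 4.12 (cv2) and the standard library are available. Lean on these libraries where they do the work, as an engineer would, in place of code of your own. Each camera call takes 0.05 s, during which the arm holds its last target. There are 200 camera calls.

## Working session

There is one attempt and no reset: what is moved stays moved. The work goes in short steps, Python scripts to look and compute and a shell command to move; the robot and the scene stay as the last step left them, time stands still between calls to the robot, and variables do not carry over. Pictures are saved under pics/ and viewed, at most 10 in all, crops included, and the job is handed in when it is done.

```bash
mkdir -p pics; ls; cat > h.py <<'E'
import numpy as np, cv2
from rig import env, optics, spotter
def ray(p,uv):
    d=cv2.undistortPoints(np.array([[uv]],float),p["intrinsics"],np.array(p["distortion"],float))[0,0]
    T=np.array(p["pose"]); r=T[:3,:3]@np.array([d[0],-d[1],-1]); return T[:3,3],r/np.linalg.norm(r)
def atz(p,uv,z):
    o,d=ray(p,uv); return o+d*(z-o[2])/d[2]
def tri(rs):
    A=np.zeros((3,3));b=np.zeros(3)
    for o,d in rs:
        M=np.eye(3)-np.outer(d,d);A+=M;b+=M@o
    x=np.linalg.solve(A,b); return x,[np.linalg.norm((np.eye(3)-np.outer(d,d))@(x-o)) for o,d in rs]
def find(p,q):
    r=spotter.look_for(p,q); 
    return [(round(a["score"],2),np.array(a["at"])*[560,420]) for a in r]
def save(p,n,crop=None,s=1):
    im=p["color"][:,:,::-1]
    if crop: im=im[crop[1]:crop[3],crop[0]:crop[2]]
    cv2.imwrite("pics/"+n,cv2.resize(im,None,fx=s,fy=s,interpolation=2))
E
python3 - <<'E'
from h import *
np.set_printoptions(precision=3,suppress=True)
P={n:optics.get_image(n) for n in("scene","side","wrist")}
for n in P: P[n]["intrinsics"]=np.array(P[n]["intrinsics"],float)
for q in["bottle_blue","bottle_red","bottle_violet","fulcrum","knob_top","pan_mid","pointer_tip","scale_mid","notch_zero","cup_pink","cup_empty","cup_full","beaker"]:
    R=[]
    for n in P:
        f=find(P[n],q)
        print(q,n,[(s,a.round(0).tolist()) for s,a in f[:2]])
        if f and n!="wrist": R.append(ray(P[n],f[0][1]))
    if len(R)>1: print("   ",*tri(R))
ims=np.hstack([P[n]["color"][:,:,::-1] for n in("scene","side")])
for n in P: save(P[n],n+".png")
s=env.observe();print(s["position"],s["tool_rot"],s["ft_force"],s["time_s"],s["grip_width"])
E
```

```text
pics
bottle_blue scene [(0.53, [201.0, 344.0])]
bottle_blue side [(0.57, [256.0, 185.0]), (0.53, [205.0, 202.0])]
bottle_blue wrist []
    [0.639 0.321 0.037] [np.float64(0.08740225808237127), np.float64(0.08740225808237133)]
bottle_red scene [(0.54, [256.0, 350.0])]
bottle_red side []
bottle_red wrist []
bottle_violet scene [(0.67, [190.0, 298.0])]
bottle_violet side [(0.66, [237.0, 202.0])]
bottle_violet wrist []
    [0.644 0.29  0.032] [np.float64(0.002619082197426375), np.float64(0.0026190821974264944)]
fulcrum scene [(0.91, [280.0, 222.0])]
fulcrum side [(0.93, [294.0, 248.0])]
fulcrum wrist []
    [ 0.607 -0.04  -0.002] [np.float64(0.004597586641595005), np.float64(0.004597586641594976)]
knob_top scene []
knob_top side [(0.7, [317.0, 252.0]), (0.5, [167.0, 224.0])]
knob_top wrist []
pan_mid scene [(0.61, [263.0, 224.0])]
pan_mid side [(0.76, [256.0, 188.0]), (0.38, [420.0, 259.0])]
pan_mid wrist []
    [0.578 0.079 0.138] [np.float64(0.0006001190113212277), np.float64(0.0006001190113211531)]
pointer_tip scene [(0.8, [269.0, 217.0]), (0.58, [303.0, 129.0])]
pointer_tip side [(0.
[... 888 characters left out ...]
(0.6, [289.0, 194.0])]
cup_empty wrist [(0.34, [97.0, 401.0])]
    [0.768 0.181 0.06 ] [np.float64(0.00406480053492745), np.float64(0.004064800534927365)]
cup_full scene [(0.73, [159.0, 277.0])]
cup_full side [(0.61, [318.0, 254.0]), (0.53, [263.0, 181.0])]
cup_full wrist []
    [ 0.889  0.205 -0.198] [np.float64(0.014568114066340917), np.float64(0.014568114066340898)]
beaker scene [(0.82, [302.0, 130.0])]
beaker side [(0.88, [421.0, 262.0])]
beaker wrist []
    [ 0.717 -0.345  0.05 ] [np.float64(0.0010541117873638975), np.float64(0.0010541117873638741)]
[0.157 0.527 0.231] [[-0.958  0.286  0.   ]
 [ 0.286  0.958  0.   ]
 [ 0.     0.    -1.   ]] [ 0.437  0.375 -0.178] 2.1 0.08499814552435525
```

View pics/scene.png

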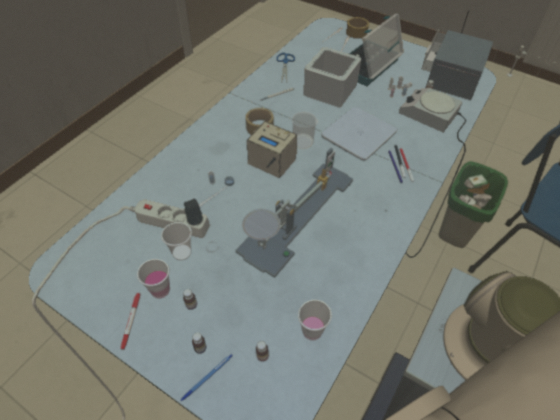

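View pics/side.png

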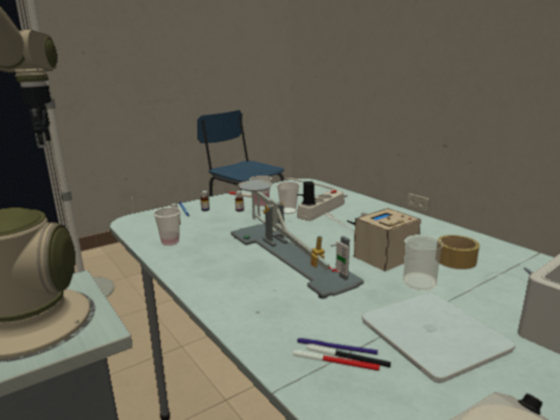

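The scene view shows three bottles at (190,298), (198,341) and (262,350), the pan at (262,224), the poise near (324,180) and the scale post at (330,160). In the side view the poise is at (318,252) and the scale at (343,255). The band colours need a closer look.

```bash
python3 - <<'E'
from h import *
np.set_printoptions(precision=3,suppress=True)
a=optics.get_image("scene");b=optics.get_image("side")
for uv in[(190,298),(198,341),(262,350)]: print(uv,atz(a,uv,.035))
for uv in[(205,202),(239,202)]: print("side",uv,atz(b,uv,.035))
print("knob",tri([ray(a,(324,175)),ray(b,(319,239))]),"post",tri([ray(a,(331,153)),ray(b,(344,238))]),"yoke",tri([ray(a,(283,205)),ray(b,(268,207))]))
f=lambda p,c,s:cv2.resize(p["color"][c[1]:c[3],c[0]:c[2],::-1],s,interpolation=2)
t=np.hstack([f(a,(170,280,280,360),(412,300)),f(b,(190,170,290,220),(388,300))])
u=np.hstack([f(a,(230,140,360,280),(400,300)),f(b,(240,180,360,290),(400,300))])
cv2.imwrite("pics/c1.png",np.vstack([t,u]))
E
```

```text
(190, 298) [0.645 0.29  0.035]
(198, 341) [0.563 0.362 0.035]
(262, 350) [0.434 0.302 0.035]
side (205, 202) [0.553 0.338 0.035]
side (239, 202) [0.637 0.272 0.035]
knob (array([ 0.56 , -0.189,  0.085]), [np.float64(0.006262737725713688), np.float64(0.0062627377257136645)]) post (array([ 0.574, -0.254,  0.107]), [np.float64(0.004097543819369648), np.float64(0.004097543819369648)]) yoke (array([ 0.569, -0.004,  0.115]), [np.float64(0.009687182023785846), np.float64(0.009687182023785726)])
```

View pics/c1.png

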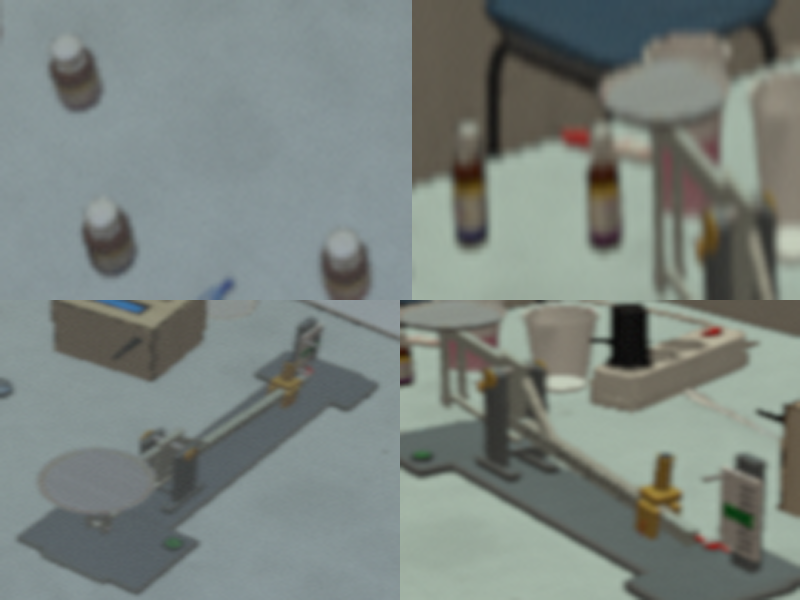

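Network and crop agree: the side view's left bottle at (205,202) has the blue band, which is the scene bottle at (198,341), about (0.56, 0.36). The balance lies nearly along world y, with the fulcrum at about (0.575, -0.015).

```bash
python3 -m crank '[6,0,0,0,-0.097,6,0,0,0,-0.097,6,0,0,0,-0.097,6,-3,-1,0,0,6,-3,-1,0,0,6,-3,-1,0,0,6,-3,-1,0,0,6,-3,-1,0,0]' 20
python3 -m crank '[6,-3,-1.4,0,0,6,-3,-1.4,0,0,6,-3,-1.4,0,0,6,-3,-1.4,0,0,6,-3,-1.4,0,0,6,-3,-1.4,0,0,6,-3,-1.4,0,0,6,0,0,0,0]'
python3 - <<'E'
from h import *
np.set_printoptions(precision=3,suppress=True)
s=env.observe();print(s["position"],s["tool_rot"])
w=optics.get_image("wrist")
for q in["bottle_blue","bottle_red","bottle_violet","pan_mid"]:
    for sc,a in find(w,q)[:2]: print(q,sc,a.round(),atz(w,a,.035))
print(w["pose"]);save(w,"w1.png")
E
```

```text
time_s: 2.87
position: [0.3085, 0.4766, 0.2314]
tool_rot: [[-1.0, -0.001, 0.0], [-0.001, 1.0, 0.0], [-0.0, 0.0, -1.0]]
ft_force: [-0.4, 1.3, -0.3]
grip_width: 0.0601
gripper_force: 0.0
time_s: 3.53
position: [0.522, 0.3763, 0.2303]
tool_rot: [[-1.0, 0.004, 0.001], [0.004, 1.0, -0.001], [-0.001, -0.001, -1.0]]
ft_force: [-0.2, 0.3, -0.1]
grip_width: 0.0599
gripper_force: 0.0
[0.522 0.376 0.23 ] [[-1.     0.004  0.001]
 [ 0.004  1.    -0.001]
 [-0.001 -0.001 -1.   ]]
bottle_blue 0.74 [269. 224.] [0.563 0.36  0.035]
bottle_blue 0.45 [211. 102.] [0.435 0.304 0.035]
bottle_red 0.67 [207. 103.] [0.436 0.3   0.035]
bottle_red 0.24 [ 17. 248.] [0.592 0.06  0.035]
bottle_violet 0.63 [ 37. 232.] [0.572 0.091 0.035]
bottle_violet 0.53 [225. 284.] [0.636 0.308 0.035]
pan_mid 0.8 [ 13. 250.] [0.595 0.054 0.035]
[[ 0.004 -0.964 -0.266  0.454]
 [ 1.     0.004  0.001  0.376]
 [-0.    -0.266  0.964  0.373]
 [ 0.     0.     0.     1.   ]]
```

View pics/w1.png

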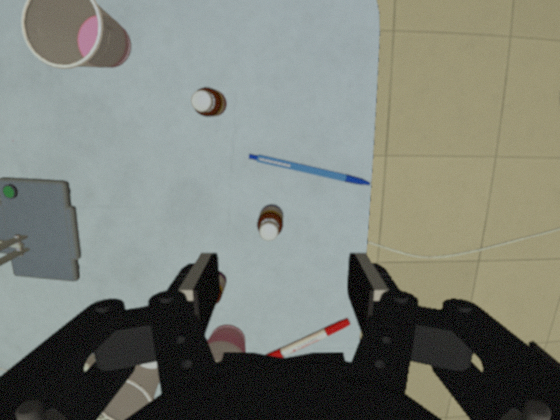

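The wrist view shows the blue bottle with its cap at (269,230), and the violet bottle partly behind the left finger at (215,285). I'll go above the blue one and refine.

```bash
python3 -m crank '[6,-1,-0.4,1.8,0,6,-1,-0.4,1.8,0,6,-1,-0.4,1.8,0,6,-1.1,-0.4,1.8,0,6,0,0,1.8,0,6,0,0,1.8,0,6,0,0,0,0,6,0,0,0,0]'
python3 - <<'E'
from h import *
np.set_printoptions(precision=4,suppress=True)
s=env.observe();print(s["position"],s["ft_force"])
w=optics.get_image("wrist")
im=w["color"]
m=(im.min(2)>120)&((im.max(2).astype(int)-im.min(2))<18)
for sc,a in find(w,"bottle_blue")[:2]: print(sc,a.round(),atz(w,a,.035),atz(w,a,.045))
save(w,"w2.png")
E
```

```text
time_s: 4.45
position: [0.5575, 0.3642, 0.1234]
tool_rot: [[-1.0, -0.002, -0.001], [-0.002, 1.0, -0.0], [0.001, -0.0, -1.0]]
ft_force: [-0.3, 0.2, 0.7]
grip_width: 0.0599
gripper_force: 0.0
[0.5575 0.3642 0.1234] [-0.2658  0.2033  0.7136]
0.71 [277. 224.] [0.5639 0.3593 0.035 ] [0.5607 0.3595 0.045 ]
```

View pics/w2.png

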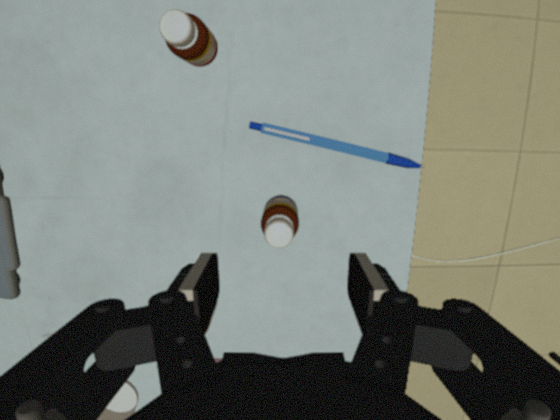

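The blue bottle's cap is at (279,232) in this view, centred near (0.562, 0.3595). I'll descend and grip.

```bash
python3 -m crank '[6,-0.5,-0.45,1.5,0,6,0,0,1.8,0,6,0,0,1.8,0,6,0,0,1.8,0,6,0,0,1.8,0,6,0,0,1.3,0,6,0,0,0.7,0,6,0,0,0,0]' 20
python3 -m crank '[2,0,0,0,0,2,0,0,0,0,2,0,0,0,0,2,0,0,0,0,2,0,0,0,0,2,0,0,0,0,2,0,0,0,0,2,0,0,0,0]' 20
```

```text
time_s: 5.22
position: [0.5631, 0.3592, 0.016]
tool_rot: [[-1.0, -0.002, -0.001], [-0.002, 1.0, -0.0], [0.001, -0.0, -1.0]]
ft_force: [-0.2, 0.0, -0.5]
grip_width: 0.0601
gripper_force: 0.0
time_s: 5.88
position: [0.564, 0.3594, 0.0178]
tool_rot: [[-1.0, -0.001, 0.002], [-0.001, 1.0, 0.001], [-0.002, 0.001, -1.0]]
ft_force: [-1.1, 0.8, 6.3]
grip_width: 0.0273
gripper_force: 21.4
```

```bash
python3 -m crank '[2,0,0,-1,0,2,0,0,-3,0,2,0,0,-3.5,0,2,0,0,-3.5,0,2,0,0,-3.5,0,2,0,0,-3.5,0,2,0,-1,-2,0,2,0,-2,0,0]'
python3 -m crank '[2,0,-3.5,0,0,2,0,-3.5,0,0,2,0,-3.5,0,0,2,0,-3.5,0,0,2,0,-2,0,0,2,0,-1,0,0,2,0,0,0,0,2,0,0,0,0]'
python3 - <<'E'
from h import *
np.set_printoptions(precision=4,suppress=True)
for i in range(3):
    w=optics.get_image("wrist"); s=env.observe();print(s["position"],s["ft_force"])
for q in["pan_mid","fulcrum","knob_top","pointer_tip","scale_mid","notch_zero"]:
    for sc,a in find(w,q)[:2]: print(q,sc,a.round(),atz(w,a,.138))
save(w,"w3.png")
E
```

```text
time_s: 6.55
position: [0.5643, 0.3307, 0.2225]
tool_rot: [[-1.0, -0.004, 0.009], [-0.004, 1.0, 0.004], [-0.009, 0.004, -1.0]]
ft_force: [-0.0, -1.1, -1.0]
grip_width: 0.0274
gripper_force: 20.8
time_s: 7.22
position: [0.5636, 0.1596, 0.2167]
tool_rot: [[-1.0, -0.001, 0.0], [-0.001, 1.0, 0.0], [-0.0, 0.0, -1.0]]
ft_force: [-0.8, 0.9, -0.8]
grip_width: 0.0272
gripper_force: 20.8
[0.5636 0.1601 0.2166] [ 0.5481 -0.1741 -0.2066]
[0.5635 0.1604 0.2164] [ 0.0608  0.0134 -0.9581]
[0.5635 0.1604 0.2163] [0.6238 0.8024 0.2007]
pan_mid 0.95 [173. 237.] [0.5765 0.0797 0.138 ]
fulcrum 0.58 [153. 206.] [0.5537 0.0675 0.138 ]
pointer_tip 0.61 [162. 227.] [0.5694 0.0721 0.138 ]
scale_mid 0.67 [153. 206.] [0.5531 0.0677 0.138 ]
notch_zero 0.59 [162. 229.] [0.5711 0.072  0.138 ]
```

View pics/w3.png

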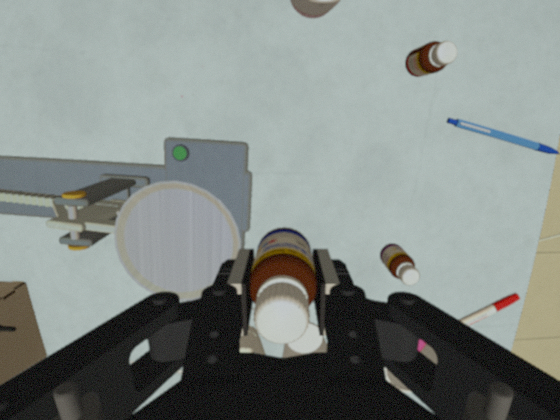

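The wrist view shows the dish centred at about (178,240) and the held bottle at (285,285) with its dark blue foot band. The pan centre is at about (0.578, 0.081).

```bash
python3 -m crank '[2,-0.45,-2,0,0,2,-0.5,-3,0,0,2,-0.5,-2,0,0,2,0,-0.95,1,0,2,0,0,2,0,2,0,0,1.5,0,2,0,0,0.7,0,2,0,0,0,0]'
python3 -m crank '[2,0,0,0.2,0,2,0,0,0.2,0,2,0,0,0.1,0,2,0,0,0.1,0,2,0,0,0.1,0,2,0,0,0,0,2,0,0,0,0,2,0,0,0,0]'
```

```text
time_s: 8.33
position: [0.5776, 0.0797, 0.1629]
tool_rot: [[-1.0, -0.001, -0.003], [-0.001, 1.0, 0.0], [0.003, 0.0, -1.0]]
ft_force: [-0.3, -0.5, 0.5]
grip_width: 0.0272
gripper_force: 20.8
time_s: 9.0
position: [0.5782, 0.0796, 0.1575]
tool_rot: [[-1.0, -0.001, 0.0], [-0.001, 1.0, -0.0], [-0.0, -0.0, -1.0]]
ft_force: [0.0, -0.3, -0.1]
grip_width: 0.0279
gripper_force: 20.8
```

```bash
python3 -m crank '[2,0,0,0.1,0,2,0,0,0.1,0,2,0,0,0.1,0,2,0,0,0.1,0,2,0,0,0,0,2,0,0,0,0,2,0,0,0,0,2,0,0,0,0]'
python3 - <<'E'
from h import *
F=[];
for i in range(4):
    w=optics.get_image("wrist"); s=env.observe();F.append(s["ft_force"])
print(s["position"],np.mean(F,0))
p=optics.get_image("side");save(p,"s2.png",(220,150,380,290),5)
E
```

```text
time_s: 9.67
position: [0.5782, 0.0795, 0.1534]
tool_rot: [[-1.0, -0.001, 0.0], [-0.001, 1.0, -0.0], [-0.0, -0.0, -1.0]]
ft_force: [0.5, 0.6, -0.2]
grip_width: 0.0273
gripper_force: 20.9
[0.57818544 0.07952302 0.15332535] [-0.18435     0.18554948  0.77698919]
```

View pics/s2.png

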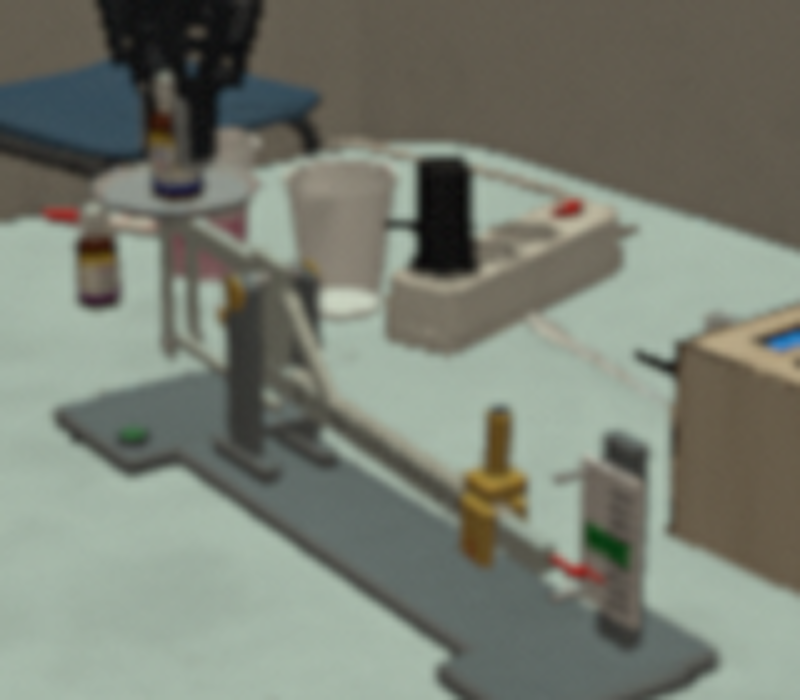

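The side view shows the blue-banded bottle standing on the pan at crop (178,150), with the pointer low at (590,575). I'll release and lift away.

```bash
python3 -m crank '[2,0,0,0.1,0,3,0,0,0,0,3.2,0,0,0,0,3.6,0,0,0,0,4,0,0,0,0,5,0,0,0,0,6,0,0,0,0,6,0,0,0,0]'
python3 -m crank '[6,0,0,-0.5,0,6,0,0,-1.5,0,6,0,0,-2.5,0,6,0,0,-3,0,6,0,-1,-1,0,3,0,-2,0,0,0,0,-3,0,0,0,0,-3,0,0]'
python3 -m crank '[0,0,-3,0,0,0,0,-3,0,0,0,0,-3,0,0,0,0,0,0,0,0,0,0,0,0,0,0,0,0,0,0,0,0,0,0,0,0,0,0,0]'
python3 - <<'E'
from h import *
np.set_printoptions(precision=4,suppress=True)
s=env.observe();print(s["position"],s["ft_force"],s["grip_width"])
w=optics.get_image("wrist");p=optics.get_image("side")
for q,z in[("pan_mid",.138),("knob_top",.104),("pointer_tip",.05),("fulcrum",.115)]:
    for sc,a in find(w,q)[:2]: print(q,sc,a.round(),atz(w,a,z))
A=cv2.resize(w["color"][:,:,::-1],(800,600))[0:400]
B=cv2.resize(p["color"][180:290,240:360,::-1],(400,366),interpolation=2)[:200]
cv2.imwrite("pics/w4.png",cv2.resize(w["color"][:,:,::-1],(700,525)))
E
```

```text
time_s: 10.58
position: [0.5782, 0.0796, 0.1523]
tool_rot: [[-1.0, -0.001, 0.0], [-0.001, 1.0, 0.0], [-0.0, 0.0, -1.0]]
ft_force: [-0.7, -0.3, -0.1]
grip_width: 0.0599
gripper_force: 0.0
time_s: 11.25
position: [0.5781, -0.0113, 0.2376]
tool_rot: [[-1.0, -0.003, 0.001], [-0.003, 1.0, -0.0], [-0.001, -0.0, -1.0]]
ft_force: [0.4, -0.0, -0.7]
grip_width: 0.0246
gripper_force: 0.0
time_s: 11.92
position: [0.5784, -0.0994, 0.2375]
tool_rot: [[-1.0, -0.003, 0.0], [-0.003, 1.0, 0.0], [-0.0, 0.0, -1.0]]
ft_force: [-0.4, 0.2, -0.2]
grip_width: -0.0004
gripper_force: 0.0
[ 0.5784 -0.0994  0.2375] [-0.3797  0.1808 -0.2   ] -0.00037459671585346195
pan_mid 0.86 [502. 198.] [0.5665 0.074  0.138 ]
knob_top 0.59 [187. 172.] [ 0.5527 -0.1827  0.104 ]
pointer_tip 0.68 [473. 188.] [0.5772 0.1023 0.05  ]
fulcrum 0.88 [357. 179.] [ 0.5562 -0.0386  0.115 ]
```

View pics/w4.png

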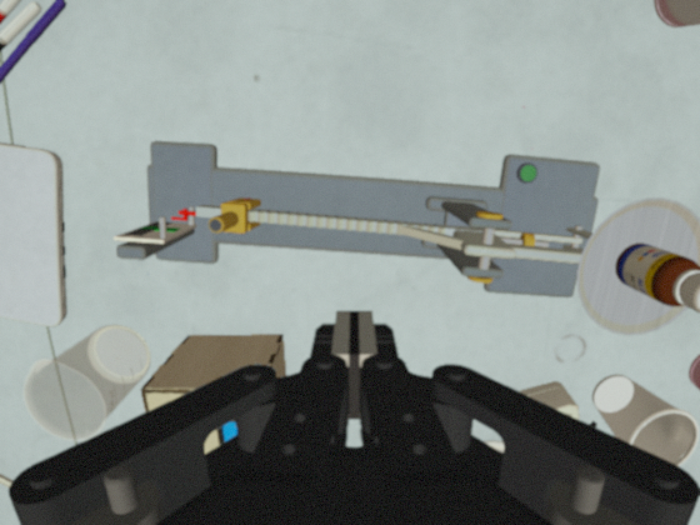

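The wrist view (700 px wide) shows the knob top at (217,226), knob foot at (237,216), post top at (130,250) and stop pin at (163,229). The bottle stands on the pan at right.

```bash
python3 - <<'E'
from h import *
np.set_printoptions(precision=4,suppress=True)
w=optics.get_image("wrist");p=optics.get_image("side")
for n,uv,z in[("knobtop",(217,226),.104),("knobfoot",(237,216),.074),("posttop",(132,250),.112),("posttop r",(147,247),.112),("plate l",(115,237),.11),("plate r",(165,236),.11),("pin",(163,219),.09),("pin2",(163,240),.09),("tipL",(335,312),.2375),("tipR",(373,312),.2375),("ptr",(180,213),.045),("baseL",(215,168),.017),("baseR",(500,187),.017)]:
    print(n,atz(w,(uv[0]*.8,uv[1]*.8),z))
c=p["color"][225:290,300:365].astype(int)
for n,m in[("red",(c[...,0]>c[...,1]+45)&(c[...,0]>c[...,2]+35)&(c[...,1]-c[...,2]<25)),("green",(c[...,1]>c[...,0]+30)&(c[...,1]>c[...,2]+15))]:
    y,x=np.nonzero(m);print(n,len(x),(x.min()+300,x.max()+300,y.min()+225,y.max()+225,x.mean()+300,y.mean()+225) if len(x) else "")
print(find(p,"pointer_tip")[:2],find(p,"scale_mid")[:2],find(p,"knob_top")[:2])
E
```

```text
knobtop [ 0.5602 -0.1956  0.104 ]
knobfoot [ 0.5579 -0.1897  0.074 ]
posttop [ 0.5753 -0.2548  0.112 ]
posttop r [ 0.5732 -0.2436  0.112 ]
plate l [ 0.5664 -0.2671  0.11  ]
plate r [ 0.5659 -0.2307  0.11  ]
pin [ 0.5573 -0.2403  0.09  ]
pin2 [ 0.573  -0.2422  0.09  ]
tipL [ 0.569  -0.1078  0.2375]
tipR [ 0.569  -0.0935  0.2375]
ptr [ 0.5596 -0.2466  0.045 ]
baseL [ 0.524 -0.223  0.017]
baseR [0.5403 0.0301 0.017 ]
red 18 (np.int64(329), np.int64(337), np.int64(265), np.int64(269), np.float64(333.0), np.float64(267.05555555555554))
green 25 (np.int64(338), np.int64(344), np.int64(255), np.int64(262), np.float64(340.92), np.float64(258.52))
[(0.67, array([275.8 , 224.91]))] [(0.88, array([294.28, 250.11])), (0.6, array([257.096, 178.206]))] [(0.83, array([316.68 , 253.218])), (0.35, array([420.112, 258.006]))]
```

```bash
python3 -m crank '[0,0.75,-3,0,0,0,1,-3,0,0,0,1,-3,0,0,0,0,-2.5,0,0,0,0,-0.16,2,0,0,0,0,2,0,0,0,0,2,0,0,0,0,0,0]'
python3 -m crank '[0,0,0,2,0,0,0,0,2,0,0,0,0,1.5,0,0,0,0,1.3,0,0,0,0,1,0,0,0,0,0.4,0,0,0,0,0,0,0,0,0,0,0]'
python3 - <<'E'
from h import *
s=env.observe();print(s["position"],s["ft_force"])
p=optics.get_image("side");w=optics.get_image("wrist");f=lambda p,c,s:cv2.resize(p["color"][c[1]:c[3],c[0]:c[2],::-1],s,interpolation=2)
cv2.imwrite("pics/c5.png",np.hstack([f(p,(290,200,370,290),(350,394)),f(w,(0,110,450,420),(450,394))]))
E
```

```text
time_s: 13.13
position: [0.5496, -0.2165, 0.1737]
tool_rot: [[-1.0, -0.001, -0.006], [-0.001, 1.0, 0.004], [0.006, 0.004, -1.0]]
ft_force: [-0.5, 0.6, -0.9]
grip_width: -0.0001
gripper_force: 0.0
time_s: 13.8
position: [0.5515, -0.2173, 0.0961]
tool_rot: [[-1.0, -0.001, 0.001], [-0.001, 1.0, -0.001], [-0.001, -0.001, -1.0]]
ft_force: [-0.2, 0.4, 0.8]
grip_width: 0.0002
gripper_force: 0.0
[ 0.55146554 -0.21728985  0.09614146] [-0.2383608   0.3787106   0.82722892]
```

View pics/c5.png

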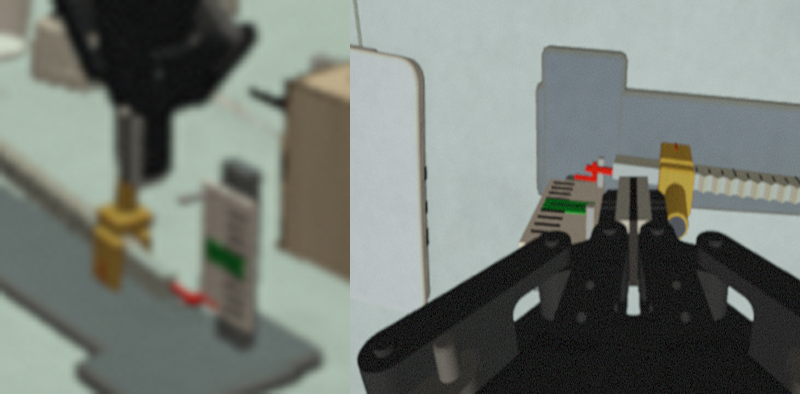

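The views show the closed fingertip standing between the knob and the scale plate, just short of the knob, with the pointer at its lower stop. I'll push in small steps.

```bash
python3 -m crank '[0,0,0,0.3,0,0,0,0,0.3,0,0,0,0.15,0,0,0,0,0.15,0,0,0,0,0.15,0,0,0,0,0.15,0,0,0,0,0.1,0,0,0,0,0.1,0,0]'
python3 -m crank '[0,0,0.1,0,0,0,0,0.1,0,0,0,0,0.1,0,0,0,0,0.1,0,0,0,0,0,0,0,0,0,0,0,0,0,0,0,0,0,0,0,0,0,0]'
```

```text
time_s: 14.57
position: [0.5511, -0.2088, 0.0894]
tool_rot: [[-1.0, -0.001, 0.0], [-0.001, 1.0, 0.0], [-0.0, 0.0, -1.0]]
ft_force: [0.3, 0.1, 0.8]
grip_width: 0.0002
gripper_force: 0.2
time_s: 15.23
position: [0.5509, -0.2052, 0.0893]
tool_rot: [[-1.0, -0.001, -0.0], [-0.001, 1.0, -0.0], [0.0, -0.0, -1.0]]
ft_force: [-1.2, -3.9, -0.8]
grip_width: -0.0003
gripper_force: 1.7
```

```bash
python3 -m crank '[0,0,0.1,0,0,0,0,0.1,0,0,0,0,0.1,0,0,0,0,0.1,0,0,0,0,0.1,0,0,0,0,0.1,0,0,0,0,0.1,0,0,0,-0.05,0.1,0,0]'
python3 -m crank '[0,0,0.1,0,0,0,0,0.1,0,0,0,0,0.1,0,0,0,0,0.1,0,0,0,0,0.1,0,0,0,0,0.1,0,0,0,0,0.1,0,0,0,-0.05,0.1,0,0]'
```

```text
time_s: 15.9
position: [0.5515, -0.1973, 0.0894]
tool_rot: [[-1.0, -0.001, -0.0], [-0.001, 1.0, -0.001], [0.0, -0.001, -1.0]]
ft_force: [-1.8, -5.2, -1.0]
grip_width: -0.0003
gripper_force: 1.8
time_s: 16.57
position: [0.5521, -0.1893, 0.0894]
tool_rot: [[-1.0, -0.001, 0.0], [-0.001, 1.0, -0.001], [-0.0, -0.001, -1.0]]
ft_force: [-2.1, -4.4, -0.2]
grip_width: -0.0
gripper_force: 1.8
```

```bash
python3 -m crank '[0,0,0.1,0,0,0,0,0.1,0,0,0,0,0.1,0,0,0,0,0.1,0,0,0,0,0.1,0,0,0,0,0.1,0,0,0,0,0.1,0,0,0,-0.05,0.1,0,0]'
python3 -m crank '[0,0,0.1,0,0,0,0,0.1,0,0,0,0,0.1,0,0,0,0,0.1,0,0,0,0,0.1,0,0,0,0,0,0,0,0,0,0,0,0,0,0,0,0,0]'
python3 -m crank '[0,0,-0.5,0,0,0,0,-0.5,0,0,0,0,0,0,0,0,0,0,0,0,0,0,0,0,0,0,0,0,0,0,0,0,0,0,0,0,0,0,0,0]'
python3 -m crank '[0,0,0,0,0,0,0,0,0,0,0,0,0,0,0,0,0,0,0,0,0,0,0,0,0,0,0,0,0,0,0,0,0,0,0,0,0,0,0,0]'
cat > rd.py <<'E'
from h import *
s=env.observe();print(s["position"],s["ft_force"])
p=optics.get_image("side")
c=p["color"][225:290,300:365].astype(int)
for n,m in[("red",(c[...,0]>c[...,1]+45)&(c[...,0]>c[...,2]+35)&(c[...,1]-c[...,2]<25)),("green",(c[...,1]>c[...,0]+30)&(c[...,1]>c[...,2]+15))]:
    y,x=np.nonzero(m);print(n,len(x),(x.min()+300,x.max()+300,y.min()+225,y.max()+225,(x.mean()+300).round(1),(y.mean()+225).round(1)) if len(x) else "")
E
python3 rd.py
```

```text
time_s: 17.23
position: [0.5526, -0.1812, 0.0894]
tool_rot: [[-1.0, -0.001, 0.0], [-0.001, 1.0, -0.001], [-0.0, -0.001, -1.0]]
ft_force: [-1.0, -4.5, -1.1]
grip_width: -0.0001
gripper_force: 1.7
time_s: 17.9
position: [0.5528, -0.176, 0.0894]
tool_rot: [[-1.0, -0.001, 0.001], [-0.001, 1.0, -0.0], [-0.001, -0.0, -1.0]]
ft_force: [-1.0, 0.0, 0.8]
grip_width: -0.0005
gripper_force: 0.2
time_s: 18.57
position: [0.5525, -0.186, 0.0893]
tool_rot: [[-1.0, -0.001, 0.0], [-0.001, 1.0, -0.0], [-0.0, -0.0, -1.0]]
ft_force: [-1.0, -0.3, 0.9]
grip_width: -0.0001
gripper_force: 0.0
time_s: 19.23
position: [0.5525, -0.1861, 0.0893]
tool_rot: [[-1.0, -0.001, -0.0], [-0.001, 1.0, 0.0], [0.0, 0.0, -1.0]]
ft_force: [-0.6, 0.2, 0.1]
grip_width: 0.0003
gripper_force: 0.0
[ 0.55250751 -0.18608163  0.08930262] [-0.59057715  0.21060204  0.06019187]
red 20 (np.int64(330), np.int64(338), np.int64(264), np.int64(268), np.float64(333.8), np.float64(266.4))
green 25 (np.int64(338), np.int64(344), np.int64(255), np.int64(262), np.float64(340.9), np.float64(258.5))
```

```bash
python3 -m crank '[0,-0.1,0.5,0,0,0,0,0.4,0,0,0,0,0.2,0,0,0,0,0.15,0,0,0,0,0.15,0,0,0,0,0.15,0,0,0,0,0.15,0,0,0,0,0.1,0,0]'
python3 -m crank '[0,0,0,0,0,0,0,-0.4,0,0,0,0,-0.4,0,0,0,0,0,0,0,0,0,0,0,0,0,0,0,0,0,0,0,0,0,0,0,0,0,0,0]'
python3 -m crank '[0,0,0,0,0,0,0,0,0,0,0,0,0,0,0,0,0,0,0,0,0,0,0,0,0,0,0,0,0,0,0,0,0,0,0,0,0,0,0,0]'
python3 rd.py
```

```text
time_s: 19.95
position: [0.5534, -0.1681, 0.0893]
tool_rot: [[-1.0, -0.001, -0.0], [-0.001, 1.0, -0.0], [0.0, -0.0, -1.0]]
ft_force: [-1.1, -3.4, 0.4]
grip_width: 0.0001
gripper_force: 1.6
time_s: 20.62
position: [0.5535, -0.176, 0.0893]
tool_rot: [[-1.0, -0.001, 0.0], [-0.001, 1.0, 0.0], [-0.0, 0.0, -1.0]]
ft_force: [-0.2, 0.0, -0.3]
grip_width: 0.0
gripper_force: 0.0
time_s: 21.28
position: [0.5535, -0.1761, 0.0893]
tool_rot: [[-1.0, -0.001, -0.0], [-0.001, 1.0, -0.0], [0.0, -0.0, -1.0]]
ft_force: [-0.2, 0.0, 0.9]
grip_width: 0.0002
gripper_force: 0.0
[ 0.5535004  -0.17608046  0.08930899] [-0.1639621   0.02741337  0.9319671 ]
red 19 (np.int64(330), np.int64(339), np.int64(264), np.int64(268), np.float64(334.3), np.float64(266.2))
green 24 (np.int64(338), np.int64(344), np.int64(256), np.int64(262), np.float64(341.0), np.float64(258.7))
```

```bash
python3 -m crank '[0,0,0.4,0,0,0,0,0.2,0,0,0,0,0.1,0,0,0,0,0.1,0,0,0,0,0.1,0,0,0,0,0.1,0,0,0,0,0.1,0,0,0,0,0,0,0]'
python3 -m crank '[0,0,0,0,0,0,0,-0.4,0,0,0,0,-0.4,0,0,0,0,0,0,0,0,0,0,0,0,0,0,0,0,0,0,0,0,0,0,0,0,0,0,0]'
python3 -m crank '[0,0,0,0,0,0,0,0,0,0,0,0,0,0,0,0,0,0,0,0,0,0,0,0,0,0,0,0,0,0,0,0,0,0,0,0,0,0,0,0]'
python3 rd.py
```

```text
time_s: 22.0
position: [0.5535, -0.1647, 0.0893]
tool_rot: [[-1.0, -0.001, -0.0], [-0.001, 1.0, 0.001], [0.0, 0.001, -1.0]]
ft_force: [0.2, 1.0, 0.1]
grip_width: 0.0002
gripper_force: 0.0
time_s: 22.67
position: [0.5535, -0.173, 0.0893]
tool_rot: [[-1.0, -0.001, -0.0], [-0.001, 1.0, 0.0], [0.0, 0.0, -1.0]]
ft_force: [1.0, 0.0, -0.5]
grip_width: 0.0001
gripper_force: 0.0
time_s: 23.33
position: [0.5535, -0.1731, 0.0893]
tool_rot: [[-1.0, -0.001, -0.0], [-0.001, 1.0, -0.0], [0.0, -0.0, -1.0]]
ft_force: [0.2, 0.3, 0.2]
grip_width: -0.0001
gripper_force: 0.0
[ 0.55348023 -0.17309668  0.08931325] [0.22565699 0.26892597 0.2275115 ]
red 21 (np.int64(330), np.int64(338), np.int64(264), np.int64(268), np.float64(334.3), np.float64(265.9))
green 25 (np.int64(338), np.int64(344), np.int64(255), np.int64(262), np.float64(340.9), np.float64(258.5))
```

```bash
python3 -m crank '[0,-0.1,0.5,0,0,0,0,0.3,0,0,0,0,0.2,0,0,0,0,0.15,0,0,0,0,0.15,0,0,0,0,0.15,0,0,0,0,0.15,0,0,0,0,0,0,0]'
python3 -m crank '[0,0,0,0,0,0,0,-0.4,0,0,0,0,-0.4,0,0,0,0,0,0,0,0,0,0,0,0,0,0,0,0,0,0,0,0,0,0,0,0,0,0,0]'
python3 -m crank '[0,0,0,0,0,0,0,0,0,0,0,0,0,0,0,0,0,0,0,0,0,0,0,0,0,0,0,0,0,0,0,0,0,0,0,0,0,0,0,0]'
python3 rd.py
```

```text
time_s: 24.05
position: [0.5544, -0.1566, 0.0893]
tool_rot: [[-1.0, -0.001, -0.0], [-0.001, 1.0, 0.001], [0.0, 0.001, -1.0]]
ft_force: [0.4, -0.2, 0.0]
grip_width: -0.0005
gripper_force: 0.0
time_s: 24.72
position: [0.5545, -0.165, 0.0893]
tool_rot: [[-1.0, -0.001, -0.0], [-0.001, 1.0, 0.0], [0.0, 0.0, -1.0]]
ft_force: [-0.5, 0.3, 0.7]
grip_width: 0.0002
gripper_force: 0.0
time_s: 25.38
position: [0.5545, -0.1651, 0.0893]
tool_rot: [[-1.0, -0.001, 0.0], [-0.001, 1.0, 0.0], [-0.0, 0.0, -1.0]]
ft_force: [-0.1, -0.2, 0.3]
grip_width: -0.0003
gripper_force: 0.0
[ 0.55449258 -0.16507709  0.08933869] [-0.14042234 -0.17482775  0.25671438]
red 20 (np.int64(330), np.int64(338), np.int64(263), np.int64(267), np.float64(334.0), np.float64(265.6))
green 25 (np.int64(338), np.int64(344), np.int64(255), np.int64(262), np.float64(340.9), np.float64(258.5))
```

```bash
python3 -m crank '[0,0,0.5,0,0,0,0,0.3,0,0,0,0,0.2,0,0,0,0,0.15,0,0,0,0,0.15,0,0,0,0,0.15,0,0,0,0,0.15,0,0,0,0,0,0,0]'
python3 -m crank '[0,0,0,0,0,0,0,-0.4,0,0,0,0,-0.4,0,0,0,0,0,0,0,0,0,0,0,0,0,0,0,0,0,0,0,0,0,0,0,0,0,0,0]'
python3 -m crank '[0,0,0,0,0,0,0,0,0,0,0,0,0,0,0,0,0,0,0,0,0,0,0,0,0,0,0,0,0,0,0,0,0,0,0,0,0,0,0,0]'
python3 rd.py
```

```text
time_s: 26.1
position: [0.5544, -0.1487, 0.0893]
tool_rot: [[-1.0, -0.001, -0.0], [-0.001, 1.0, 0.001], [0.0, 0.001, -1.0]]
ft_force: [0.0, 0.7, 0.9]
grip_width: 0.0004
gripper_force: 0.0
time_s: 26.77
position: [0.5545, -0.157, 0.0893]
tool_rot: [[-1.0, -0.001, -0.0], [-0.001, 1.0, 0.0], [0.0, 0.0, -1.0]]
ft_force: [-0.2, -0.4, -0.4]
grip_width: 0.0003
gripper_force: 0.0
time_s: 27.43
position: [0.5545, -0.1571, 0.0893]
tool_rot: [[-1.0, -0.001, 0.0], [-0.001, 1.0, -0.0], [-0.0, -0.0, -1.0]]
ft_force: [-0.5, -0.0, -0.2]
grip_width: 0.0
gripper_force: 0.0
[ 0.55448673 -0.1570745   0.08932523] [-0.465126   -0.01892368 -0.23005925]
red 18 (np.int64(330), np.int64(338), np.int64(263), np.int64(267), np.float64(334.0), np.float64(265.4))
green 24 (np.int64(338), np.int64(344), np.int64(256), np.int64(262), np.float64(341.0), np.float64(258.7))
```

```bash
cat >> rd.py <<'E'
c=p["color"][215:280,270:330].astype(int);m=(c[...,0]>c[...,2]+60)&(c[...,1]>c[...,2]+25);y,x=np.nonzero(m)
if len(x): print("brass",len(x),x.mean().round(1)+270,y.mean().round(1)+215)
E
python3 -m crank '[0,0,0.5,0,0,0,0,0.3,0,0,0,0,0.2,0,0,0,0,0.15,0,0,0,0,0.15,0,0,0,0,0.15,0,0,0,0,0.15,0,0,0,0,0,0,0]'
python3 -m crank '[0,0,0,0,0,0,0,-0.4,0,0,0,0,-0.4,0,0,0,0,0,0,0,0,0,0,0,0,0,0,0,0,0,0,0,0,0,0,0,0,0,0,0]'
python3 -m crank '[0,0,0,0,0,0,0,0,0,0,0,0,0,0,0,0,0,0,0,0,0,0,0,0,0,0,0,0,0,0,0,0,0,0,0,0,0,0,0,0]'
python3 rd.py
```

```text
time_s: 28.15
position: [0.5541, -0.1412, 0.0892]
tool_rot: [[-1.0, -0.001, -0.001], [-0.001, 1.0, -0.0], [0.001, -0.0, -1.0]]
ft_force: [-2.4, -2.2, -0.0]
grip_width: -0.0003
gripper_force: 1.4
time_s: 28.82
position: [0.5545, -0.149, 0.0893]
tool_rot: [[-1.0, -0.001, 0.0], [-0.001, 1.0, 0.0], [-0.0, 0.0, -1.0]]
ft_force: [0.9, 0.0, -0.0]
grip_width: -0.0003
gripper_force: 0.0
time_s: 29.48
position: [0.5545, -0.1491, 0.0893]
tool_rot: [[-1.0, -0.001, -0.0], [-0.001, 1.0, -0.0], [0.0, -0.0, -1.0]]
ft_force: [1.0, -0.2, 0.6]
grip_width: 0.0001
gripper_force: 0.0
[ 0.5544751  -0.14907553  0.08932833] [ 1.01124093 -0.20984139  0.61652016]
red 17 (np.int64(330), np.int64(339), np.int64(262), np.int64(266), np.float64(334.3), np.float64(264.0))
green 25 (np.int64(338), np.int64(344), np.int64(255), np.int64(262), np.float64(340.9), np.float64(258.5))
brass 64 297.2 239.1
```

```bash
python3 -m crank '[0,-0.1,0.5,0,0,0,0,0.3,0,0,0,0,0.2,0,0,0,0,0.15,0,0,0,0,0.15,0,0,0,0,0.15,0,0,0,0,0.15,0,0,0,0,0.05,0,0]'
python3 -m crank '[0,0,0,0,0,0,0,-0.4,0,0,0,0,-0.4,0,0,0,0,0,0,0,0,0,0,0,0,0,0,0,0,0,0,0,0,0,0,0,0,0,0,0]'
python3 -m crank '[0,0,0,0,0,0,0,0,0,0,0,0,0,0,0,0,0,0,0,0,0,0,0,0,0,0,0,0,0,0,0,0,0,0,0,0,0,0,0,0]'
python3 rd.py
```

```text
time_s: 30.2
position: [0.5554, -0.1322, 0.0893]
tool_rot: [[-1.0, -0.001, -0.0], [-0.001, 1.0, 0.001], [0.0, 0.001, -1.0]]
ft_force: [0.6, 0.2, -0.0]
grip_width: 0.0001
gripper_force: 0.1
time_s: 30.87
position: [0.5555, -0.1405, 0.0893]
tool_rot: [[-1.0, -0.001, 0.0], [-0.001, 1.0, 0.0], [-0.0, 0.0, -1.0]]
ft_force: [0.8, -0.1, -0.4]
grip_width: -0.0
gripper_force: 0.0
time_s: 31.53
position: [0.5555, -0.1406, 0.0893]
tool_rot: [[-1.0, -0.001, 0.0], [-0.001, 1.0, 0.0], [-0.0, 0.0, -1.0]]
ft_force: [-0.0, -0.3, -0.3]
grip_width: -0.0001
gripper_force: 0.0
[ 0.55547538 -0.140567    0.08932038] [-0.04220944 -0.25297094 -0.28006068]
red 16 (np.int64(331), np.int64(338), np.int64(257), np.int64(260), np.float64(334.8), np.float64(258.4))
green 17 (np.int64(338), np.int64(344), np.int64(255), np.int64(262), np.float64(341.5), np.float64(258.3))
brass 47 293.9 235.4
```

```bash
python3 -m crank '[0,0,0,-1,0,0,0,0,-2,0,0,0,0,-3,0,0,0,0,-3,0,0,0,-1,-2,0,0,0,-2,0,0,0,0,-2,0,0,0,0,0,0,0]'
python3 -m crank '[0,0,0,0,0,0,0,0,0,0,0,0,0,0,0,0,0,0,0,0,0,0,0,0,0,0,0,0,0,0,0,0,0,0,0,0,0,0,0,0]'
python3 rd.py; python3 - <<'E'
from h import *
p=optics.get_image("side");w=optics.get_image("wrist");f=lambda p,c,s:cv2.resize(p["color"][c[1]:c[3],c[0]:c[2],::-1],s,interpolation=2)
for P in(p,w):
  print([(a,b.round()) for a,b in find(P,"pointer_tip")[:2]],[(a,b.round()) for a,b in find(P,"scale_mid")[:2]])
T=np.array(p["pose"])
for X in[(.557,-.25,.065),(.557,-.25,.085),(.557,-.23,.065)]:
    c=T[:3,:3].T@(np.array(X)-T[:3,3]);print(cv2.projectPoints(np.array([[c[0],-c[1],-c[2]]]),np.zeros(3),np.zeros(3),np.array(p["intrinsics"],float),np.array(p["distortion"],float))[0].ravel())
cv2.imwrite("pics/c6.png",np.hstack([f(p,(315,235,360,285),(400,444)),f(w,(60,60,340,360),(400,429)) if 0 else cv2.copyMakeBorder(f(w,(0,60,400,360),(400,300)),0,144,0,0,0)]))
E
```

```text
time_s: 32.25
position: [0.5555, -0.1934, 0.2003]
tool_rot: [[-1.0, 0.001, 0.001], [0.001, 1.0, -0.002], [-0.001, -0.002, -1.0]]
ft_force: [-0.4, -0.2, 0.3]
grip_width: -0.0002
gripper_force: 0.0
time_s: 32.92
position: [0.5555, -0.1904, 0.1993]
tool_rot: [[-1.0, -0.001, -0.0], [-0.001, 1.0, 0.0], [0.0, 0.0, -1.0]]
ft_force: [-0.7, -0.8, 0.4]
grip_width: 0.0002
gripper_force: 0.0
[ 0.55553247 -0.19044295  0.1993262 ] [-0.66264734 -0.83227104  0.44745142]
red 16 (np.int64(331), np.int64(338), np.int64(257), np.int64(260), np.float64(334.8), np.float64(258.4))
green 16 (np.int64(338), np.int64(344), np.int64(255), np.int64(262), np.float64(341.6), np.float64(258.4))
brass 98 296.0 231.7
[(0.59, array([277., 222.]))] [(0.71, array([296., 248.]))]
[(0.85, array([400., 218.])), (0.17, array([378., 217.]))] [(0.97, array([376., 200.])), (0.71, array([407., 219.]))]
[334.5253447  259.17018532]
[334.80875517 250.41177258]
[328.0678245  255.84353857]
```

View pics/c6.png

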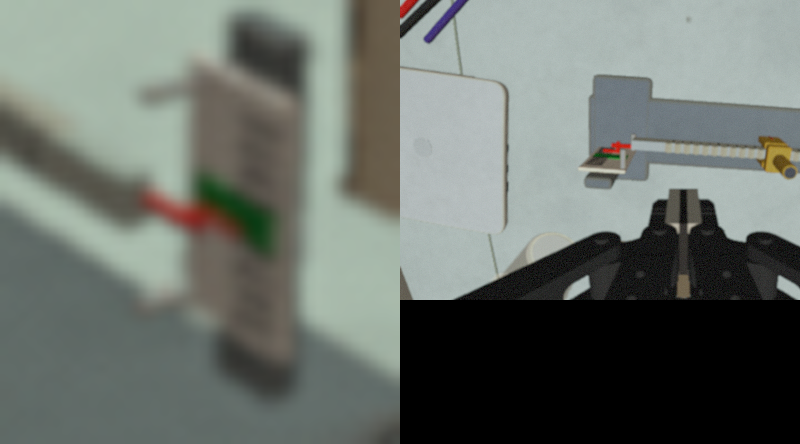

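The side view shows the red pointer ending at crop (243,230), inside the green band, whose edges there are at about rows 199 and 238. I'll check the height by triangulation.

```bash
python3 - <<'E'
from h import *
np.set_printoptions(precision=4,suppress=True)
w=optics.get_image("wrist");p=optics.get_image("side")
c=w["color"][180:240,170:260].astype(int)
m=(c[...,0]>c[...,1]+60)&(c[...,0]>c[...,2]+60);y,x=np.nonzero(m);i=x.argmin()
print("red",len(x),x.min()+170,y[x<=x.min()+3].mean()+180,x.max()+170)
g=(c[...,1]>c[...,0]+25)&(c[...,1]>c[...,2]+15);yy,xx=np.nonzero(g);print("green",len(xx),xx.min()+170,xx.max()+170,yy.min()+180,yy.max()+180)
tw=(x.min()+170,y[x<=x.min()+3].mean()+180)
for ts in[(342.3,260.9),(341.3,260.3)]: print("tip",tri([ray(p,ts),ray(w,tw)]))
# band centre along the plate at same position as tip
print("band", tri([ray(p,(341.3,258.5)),ray(w,(xx.mean()+170,yy.mean()+180))]))
E
```

```text
red 172 203 210.4 230
green 95 194 219 213 219
tip (array([ 0.5654, -0.2631,  0.0633]), [np.float64(0.0009444820758209526), np.float64(0.000944482075820951)])
tip (array([ 0.5643, -0.2623,  0.065 ]), [np.float64(0.00020201760909072453), np.float64(0.00020201760909064953)])
band (array([ 0.5687, -0.2581,  0.0663]), [np.float64(0.00021229382659727788), np.float64(0.0002122938265972562)])
```

```bash
python3 -c "
from rig import env
print(env.close_job())"
```

```text
the job is handed in; nothing more can be done
None
```

The blue-banded bottle stands on the pan, and the pointer came to rest inside the green band, 1 to 3 mm below its middle, with the hand clear. The job is handed in at about 33 s, but no verdict came back. By my count the poise moved about nine notches to roughly the ninth, so the bottle weighs about 45 g, give or take a notch (5 g).

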